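# Pry the snap-fit cover of the light-table supply box loose

### The arm

A 7-joint arm with a two-finger parallel gripper is mounted at the origin on a cart in front of the work surface, level with it; the furniture and walls round the work are solid. World frame = base frame: x ahead of the robot, y to its left, z up, the work surface at z = 0. Lengths are in m, angles in rad, forces in N, time in s.
With the tool pointing down it reaches from about 0.4 to 0.85 m from the base axis. Payload 10.4 kg.
Tool frame: the origin (TCP) lies between the finger pads; the fingertips stand 14 mm ahead of it and the grasp point (between the pads) lies 5 mm behind it; z points along the fingers, y is the direction in which the jaws open and shut (so a half turn about z gives the same grasp; the last joint's range is limited). The gripper opens to 87 mm and grips with 3 to 60 N. Pads are 19 mm wide; open, the fingers measure 117 mm over their backs; the gripper's body (75 mm by 190 mm) begins 51 mm behind the grasp point.
Start: joints at [1.082, 0.332, -0.065, 1.46, 0.022, 1.35, -0.088], TCP at [0.281, -0.558, 0.198] pointing down, gripper open.
Joint ranges: [-2.6, 2.6], [-0.5, 2.12], [-1.47, 1.34], [0.16, 2.42], [-1.27, 4.41], [0.06, 2.06], [-2.6, 2.6]. Speed limits (rad/s): [2.22, 2.22, 2.79, 2.79, 3.14, 3.14, 3.14].

### API

Orientations are given as a unit quaternion [x, y, z, w].
In Python, from bench import readout, camera, calibration, order gives the robot as it stands.
- The arm moves only by the tool apply_moves, never from a script. Its argument "deltas" is a list of rows, each an object with "translation": the shift along the world's x, y, z in m, a list of three; "turn": the turn, a rotation vector about the world's x, y, z in rad, a list of three; "hand": the finger opening in m, from 0 to 0.087. A call has 1 to 5 rows; each row shifts and turns the pose as measured when the row begins; what a row does not reach is not made up. A row lasts 1/10 s, in which the tool goes at most 50 mm and 8.59 degrees, less where a joint would pass 70% of its speed; a pose out of reach is approached as far as the arm can. A call with a gripper value outside its range is refused whole. The fingers move at their own pace and stop on an object; "newtons" is the grip in N (left out, the last holds). Time passes only in rows, so rows that do not move let the fingers close. It gives the time, the measured TCP pose, the force and the opening at its end, in the units of the state.
- readout.read_state(): the state, without advancing time (a new reading comes with each control period).
- camera(name): name is "side" or "top" or "wrist"; returns the picture (384x512x3 uint8, red, green, blue); there is no depth.
- calibration(name): a dict with "fx", "fy", "cx", "cy" (pixels), "extrinsics" (4x4, takes a point from world to camera coordinates). Camera axes: x right, y down, z forward; pixel columns grow to the right and rows downward; lengths in m; the calibration is good to about 2 mm. A picture is of the moment at which its call begins: read the wrist's pose just before it. calibration takes no time and is no camera call; for the wrist camera it gives the pose at the moment of the call.
- order.close_job(): hands the job in, once; it reports no verdict.
The state is a dict: "time": time; "joint_positions": joint angles; "joint_vel": joint speeds; "joint_torque": joint torques, N m; "ee_pos": TCP position; "eef_rot": TCP orientation; "ft_force": force on the tool from outside, world axes, zero at the start; "torque": the same for the moment, N m; "width": finger opening in m.
Only numpy, scipy, OpenCV 4.12 (cv2) and the standard library are available. Lean on these libraries where they do the work, as an engineer would, in place of code of your own. Each camera call takes 0.05 s, during which the arm holds its last target. There are 200 camera calls.

### The job

The cover of the light-table supply box has to come loose so that its terminals can be reached. Take the flat-bladed scraper (not the round awl), push its blade into the notch under the front edge of the cover, lever the cover up until it springs clear of its catch, and leave it lying loose and raised on top of the box. Then lay the scraper flat on the table, clear of the box; do not touch the cover with the fingers and leave the awl where it lies.

Things in the scene. Friction and masses are not known exactly. Their poses are not given: they have to be found in the camera images.
- supply_box: fixed grey plastic box, 120 mm deep (x), 116 wide (y), 96 high; black cable gland at its back. Origin: centre of underside; x from its notched front (nearer the robot) to its back, z up. Side cheeks (top 96 mm) and back wall (top 91) frame the cover; the front is open above 80 mm. A sprung catch inside, under the middle of the cover, holds the cover down.
- notch (a point): middle of the mouth of the notch at the cover's front edge: (-58, 0, 76) mm in the box's frame, same axes. Notch 44 mm wide, from a fixed floor at height 72 to the cover's underside at 80. The floor juts out as a ledge to x = -72 mm (48 wide), on which to lever. Push the blade in along +x, 25 to 40 mm past this point (the catch stands 45 mm in); at 32 mm a tilt of 20 degrees frees the cover.
- cover: loose whitish plate 110 x 90 x 6 mm (x, y, z), rounded edges, ribs on its rear half, 80 g. Origin: centre of underside; seated at (-3, 0, 80) mm in the box's frame, same axes. It slips past the catch under about 10 N when its front edge has risen about 10 mm, and then stays up on it, front edge about 16 mm and origin 7 to 9 mm above the seat, rear edge still resting.
- scraper: hand tool lying on the table: wooden handle 100 mm long (x), 24 wide, 24 high, rounded edges; a straight flat steel blade, 18 mm wide and 3 mm thick, sticks out 90 mm from its front end, level, at half the handle's height. About 120 g. Origin: centre of the handle's underside; x along the blade, z up.
- scraper_tip (a point): middle of the end of the scraper's blade: at (140, 0, 12) mm in the scraper's frame; axes as the scraper's.
- awl: hand tool with the same wooden handle as the scraper but a round pointed spike, 6 mm thick and 90 mm long: not to be used. Origin: centre of the handle's underside; x points along the spike.

How it is judged:
By the outcome, as a careful person would: the job done as asked, in the order asked, and still so for the second after the job is handed in, with the robot touching nothing.
It also fails if it takes over 48 s, if anything falls off the work surface, if the arm or the gripper's body presses on something with over 40 N, if the wrist force passes 120 N, or if a joint passes its speed limit or range.

## Working session

There is one attempt and no reset: what is moved stays moved. The work goes in short steps, Python scripts to look and compute and a tool call to move; the robot and the scene stay as the last step left them, time stands still between calls to the robot, and variables do not carry over. Pictures are saved under pics/ and viewed, about 8 in all and at most 12, crops included, and the job is handed in when it is done.

Besides the shell and the picture viewer there is one more tool, called after ">>>" as a command line: name --argument value ..., lists and objects as JSON in quotes. apply_moves: Moves the arm, as the interface text tells. Its arguments: {"type":"object","properties":{"deltas":{"type":"array","items":{"type":"object","properties":{"translation":{"type":"array","items":{"type":"number"}},"turn":{"type":"array","items":{"type":"number"}},"hand":{"type":"number"}}}},"newtons":{"type":"number"}},"required":["deltas"]}

```bash
mkdir -p pics; ls; python3 - <<'E'
from bench import readout,camera,calibration
import cv2,numpy as np
print(readout.read_state())
a=[]
for n in("side","top"):
    im=camera(n)[...,::-1]; cv2.imwrite(f"pics/{n}0.png",im); 
    c=calibration(n); print(n,c["fx"],c["fy"],c["cx"],c["cy"],np.round(c["extrinsics"],3).tolist()); a.append(im)
E
```

```text
pics
{'time': 0.0, 'joint_positions': array([ 1.08240349,  0.33289254, -0.06471168,  1.46097354,  0.02161757,
        1.34988546, -0.08849168]), 'joint_vel': array([-0.00029406,  0.00127557,  0.00106792, -0.00015742, -0.00012025,
        0.00206014,  0.00068486]), 'joint_torque': array([ 3.23271670e-04, -6.23258328e+01,  2.51080852e-02, -3.89888227e+01,
       -6.12036162e-02,  3.98581952e-02,  1.19532228e-04]), 'ee_pos': array([ 0.28050488, -0.55803073,  0.19672571]), 'eef_rot': array([ 9.72996553e-01,  2.30818483e-01, -2.08134368e-04, -7.01060256e-04]), 'ft_force': array([-0.41616383, -0.41164488, -0.1845225 ]), 'torque': array([-0.00997717,  0.03534688, -0.06029216]), 'width': 0.08708217174730623}
side 381.8320297398229 381.8320297398229 258.7001396876784 190.46811995029134 [[0.986, -0.166, -0.015, -0.508], [-0.078, -0.383, -0.92, 0.21], [0.147, 0.908, -0.391, 0.6], [0.0, 0.0, 0.0, 1.0]]
top 394.0937392746783 394.0937392746783 259.25672488258334 186.4559512033377 [[-0.012, -1.0, 0.016, 0.226], [-0.997, 0.011, -0.077, 0.532], [0.077, -0.017, -0.997, 0.878], [0.0, 0.0, 0.0, 1.0]]
```

View pics/top0.png

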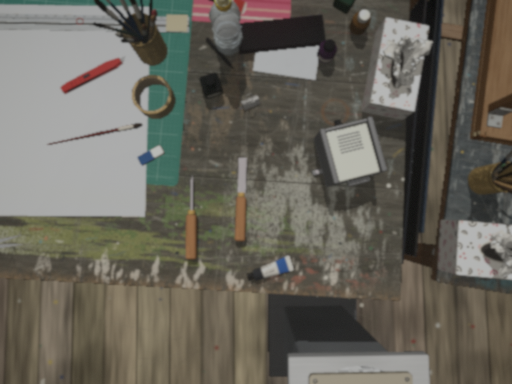

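View pics/side0.png

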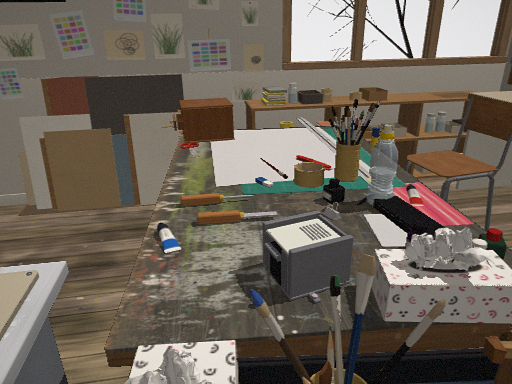

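The top view shows the scraper (flat blade) from about (240,241) to (242,158), the awl at (192,180–258), and the box near (352,152), turned slightly with its front facing down in the image. I'll enlarge it to get accurate points.

```bash
cat > h.py <<'E'
import numpy as np
from bench import calibration
def back(c,u,v,z):
    E=np.array(c["extrinsics"]);R=E[:3,:3];t=E[:3,3]
    d=R.T@np.array([(u-c["cx"])/c["fx"],(v-c["cy"])/c["fy"],1]);o=-R.T@t
    return o+d*(z-o[2])/d[2]
def proj(c,P):
    E=np.array(c["extrinsics"]);p=np.atleast_2d(P)@E[:3,:3].T+E[:3,3]
    return np.c_[c["fx"]*p[:,0]/p[:,2]+c["cx"],c["fy"]*p[:,1]/p[:,2]+c["cy"]]
E
python3 - <<'E'
import cv2,numpy as np
im=cv2.imread("pics/top0.png")
a=cv2.resize(im[105:215,310:400],None,fx=5,fy=5,interpolation=cv2.INTER_CUBIC)
b=cv2.resize(im[150:250,215:265],None,fx=5.5,fy=5.5,interpolation=cv2.INTER_CUBIC)
o=np.zeros((550,450+275,3),np.uint8);o[:550,:450]=a;o[:550,450:]=b
o=cv2.convertScaleAbs(o,alpha=1.5,beta=20)
cv2.imwrite("pics/c1.png",o)
from h import *
c=calibration("top")
print([back(c,u,v,.012).round(3) for u,v in[(240,241),(241,194),(242,158)]])
E
```

```text
[array([0.411, 0.265, 0.012]), array([0.518, 0.262, 0.012]), array([0.601, 0.259, 0.012])]
```

View pics/c1.png

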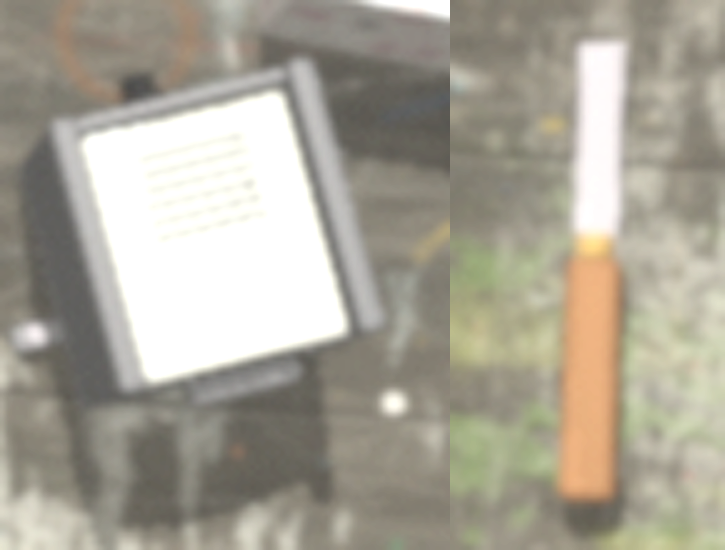

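```bash
python3 - <<'E'
from h import *
c=calibration("top")
A=lambda x,y,z:back(c,310+(x+.5)/5-.5,105+(y+.5)/5-.5,z)
B=lambda x,y,z:back(c,215+(x-450+.5)/5.5-.5,150+(y+.5)/5.5-.5,z)
box=[([50,-45],145,384),([50,45],0,0)]
cov=np.array([A(145,384,.086),A(348,330,.086),A(80,140,.086),A(283,92,.086)])[:,:2]
chk=np.array([A(125,392,.096),A(382,325,.096),A(55,120,.096),A(312,60,.096)])[:,:2]
mc=np.array([[-58,45],[-58,-45],[52,45],[52,-45]])/1e3
mk=np.array([[-60,58],[-60,-58],[60,58],[60,-58]])/1e3
def fit(m,w):
    a,b=m-m.mean(0),w-w.mean(0);H=a.T@b
    t=np.arctan2(H[0,1]-H[1,0],H[0,0]+H[1,1]);R=np.array([[np.cos(t),-np.sin(t)],[np.sin(t),np.cos(t)]])
    o=w.mean(0)-R@m.mean(0);return t,o,(w-(m@R.T+o)).round(4).tolist()
print(fit(mc,cov));print(fit(mk,chk));print(fit(np.r_[mc,mk],np.r_[cov,chk]))
print(B(588,498,.012),B(594,255,.024),B(603,42,.012))
# project fit
E
```

```text
(np.float64(0.23453060528021147), array([0.603651, 0.023161]), [[0.001, 0.0002], [0.0022, 0.0007], [-0.0012, -0.0004], [-0.002, -0.0005]])
(np.float64(0.22850425764850688), array([0.60434247, 0.02294452]), [[0.0009, -0.0015], [0.0017, 0.0026], [-0.0006, -0.0022], [-0.002, 0.0011]])
(np.float64(0.23100390254999545), array([0.60399796, 0.02304761]), [[0.0006, 0.0001], [0.002, 0.0007], [-0.0017, -0.0001], [-0.0023, -0.0002], [0.0013, -0.0014], [0.0018, 0.0026], [-0.0001, -0.0024], [-0.0017, 0.0008]])
[0.41301423 0.26614401 0.012     ] [0.51263536 0.2624642  0.024     ] [0.60259545 0.25831221 0.012     ]
```

>>> apply_moves --deltas '[{"translation":[0.038,0.03,0],"turn":[0,0,-0.1],"hand":0.087},{"translation":[0.038,0.03,0],"turn":[0,0,-0.1],"hand":0.087},{"translation":[0.038,0.03,0],"turn":[0,0,-0.1],"hand":0.087},{"translation":[0.038,0.03,0],"turn":[0,0,-0.1],"hand":0.087},{"translation":[0.038,0.03,0],"turn":[0,0,-0.1],"hand":0.087}]'

```text
time: 0.6
ee_pos: [0.4662, -0.4084, 0.1945]
eef_rot: [0.999, -0.034, -0.003, -0.001]
ft_force: [0.4, -1.1, 0.2]
width: 0.0869
```

>>> apply_moves --deltas '[{"translation":[0,0.049,0],"turn":[0,0,0],"hand":0.087},{"translation":[0,0.049,0],"turn":[0,0,0],"hand":0.087},{"translation":[0,0.049,0],"turn":[0,0,0],"hand":0.087},{"translation":[0,0.049,0],"turn":[0,0,0],"hand":0.087},{"translation":[0,0.049,0],"turn":[0,0,0],"hand":0.087}]'

```text
time: 1.1
ee_pos: [0.4689, -0.1579, 0.1901]
eef_rot: [0.999, -0.034, -0.005, -0.003]
ft_force: [0.9, 0.1, -0.4]
width: 0.087
```

>>> apply_moves --deltas '[{"translation":[0,0.049,0],"turn":[0,0,0],"hand":0.087},{"translation":[0,0.049,0],"turn":[0,0,0],"hand":0.087},{"translation":[0,0.049,0],"turn":[0,0,0],"hand":0.087},{"translation":[0,0.049,0],"turn":[0,0,0],"hand":0.087},{"translation":[0,0.049,0],"turn":[0,0,0],"hand":0.087}]'

```text
time: 1.6
ee_pos: [0.4659, 0.0919, 0.1895]
eef_rot: [0.999, -0.034, -0.005, -0.002]
ft_force: [1.0, -0.5, 0.0]
width: 0.0871
```

>>> apply_moves --deltas '[{"translation":[0.004,0.044,0],"turn":[0,0.0,0.027],"hand":0.087},{"translation":[0.004,0.044,-0.01],"turn":[0,0.1,0],"hand":0.087},{"translation":[0.004,0.044,-0.02],"turn":[0,0.11,0],"hand":0.087},{"translation":[0.004,0.04,-0.025],"turn":[0,0,0],"hand":0.087},{"translation":[0,0,0],"turn":[0,0,0],"hand":0.087}]'

```text
time: 2.1
ee_pos: [0.479, 0.2767, 0.1325]
eef_rot: [0.993, -0.017, -0.113, 0.0]
ft_force: [-1.0, -0.2, -0.8]
width: 0.0869
```

```bash
python3 - <<'E'
from bench import readout,camera,calibration
import cv2
from h import *
s=readout.read_state();c=calibration("wrist");im=camera("wrist")[...,::-1].copy()
print(s["time"],s["ee_pos"],s["eef_rot"],s["joint_positions"].round(2))
print(c)
for p in proj(c,[[.6026,.2583,.012],[.5127,.2624,.012],[.413,.266,.012],[.4827,.2632,.024]]):
    cv2.circle(im,tuple(int(x) for x in p),3,(0,0,255),1)
cv2.imwrite("pics/w1.png",im)
E
```

```text
2.1 [0.47896537 0.27672353 0.13248997] [ 9.93416241e-01 -1.73050582e-02 -1.13245891e-01  2.73679427e-04] [-0.05  0.46 -0.63  1.52  0.13  1.42 -2.29]
{'fx': 338.42487102525564, 'fy': 338.42487102525564, 'cx': 260.09877029833376, 'cy': 189.39368593528334, 'extrinsics': array([[-0.03409063, -0.99940743,  0.00475652,  0.29201386],
       [-0.8761048 ,  0.03217414,  0.48104595,  0.36855251],
       [-0.48091394,  0.01223195, -0.87668248,  0.54440621],
       [ 0.        ,  0.        ,  0.        ,  1.        ]])}
```

View pics/w1.png

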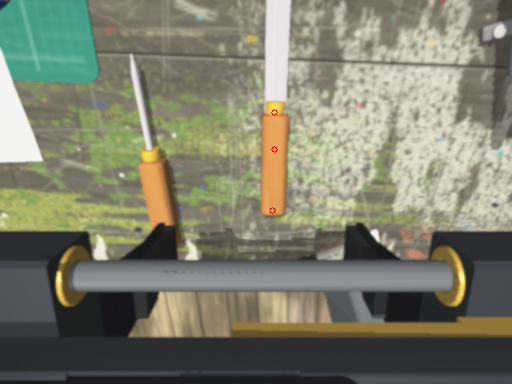

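The wrist view confirms the scraper estimate: the projected points sit on the handle at (274,112), (274,149) and (272,210).

>>> apply_moves --deltas '[{"translation":[0.004,-0.0135,-0.03],"turn":[0,0,0],"hand":0.087},{"translation":[0,0,-0.04],"turn":[0,0,0],"hand":0.087},{"translation":[0,0,-0.03],"turn":[0,0,0],"hand":0.087},{"translation":[0,0,0],"turn":[0,0,0],"hand":0.087}]'

```text
time: 2.55
ee_pos: [0.4865, 0.2561, 0.0327]
eef_rot: [0.994, -0.02, -0.11, 0.001]
ft_force: [-0.3, -0.8, -0.0]
width: 0.0867
```

>>> apply_moves --deltas '[{"translation":[-0.004,0.007,-0.008],"turn":[0,0,0],"hand":0.087},{"translation":[0,0,-0.005],"turn":[0,0,0],"hand":0.087},{"translation":[0,0,0],"turn":[0,0,0],"hand":0.06}]'

```text
time: 2.85
ee_pos: [0.4844, 0.263, 0.0229]
eef_rot: [0.994, -0.021, -0.108, 0.001]
ft_force: [0.3, 0.0, 0.3]
width: 0.0839
```

>>> apply_moves --deltas '[{"translation":[-0.001,0,-0.004],"turn":[0,0,0],"hand":0.05},{"translation":[0,0,0],"turn":[0,0,0],"hand":0.03},{"translation":[0,0,0],"turn":[0,0,0],"hand":0.01},{"translation":[0,0,0],"turn":[0,0,0],"hand":0.01},{"translation":[0,0,0],"turn":[0,0,0],"hand":0.01}]' --newtons 55

```text
time: 3.35
ee_pos: [0.485, 0.2639, 0.0216]
eef_rot: [0.994, -0.021, -0.105, -0.0]
ft_force: [0.6, -0.4, -0.3]
width: 0.0471
```

>>> apply_moves --deltas '[{"translation":[0,0,0],"turn":[0,0,0],"hand":0.01},{"translation":[0,0,0],"turn":[0,0,0],"hand":0.01},{"translation":[0,0,0],"turn":[0,0,0],"hand":0.01},{"translation":[0,0,0],"turn":[0,0,0],"hand":0.01}]'

```text
time: 3.75
ee_pos: [0.4851, 0.2639, 0.0217]
eef_rot: [0.994, -0.021, -0.105, -0.0]
ft_force: [0.3, -0.3, 0.3]
width: 0.0158
```

```bash
python3 - <<'E'
from bench import readout,camera,calibration
import cv2
from h import *
s=readout.read_state();print(s["time"],s["width"],s["ee_pos"])
c=calibration("side");u,v=proj(c,[.485,.264,.02])[0]
w=camera("wrist")[...,::-1]; im=camera("side")[...,::-1]
u,v=int(u),int(v);im=im[v-40:v+40,u-53:u+53]
o=np.hstack([cv2.resize(w[:,100:440],(340,384)),cv2.resize(im,(440,384),interpolation=cv2.INTER_CUBIC)])
cv2.imwrite("pics/g1.png",o)
E
```

```text
3.75 0.01576935549539999 [0.48505116 0.26392583 0.02167582]
```

View pics/g1.png

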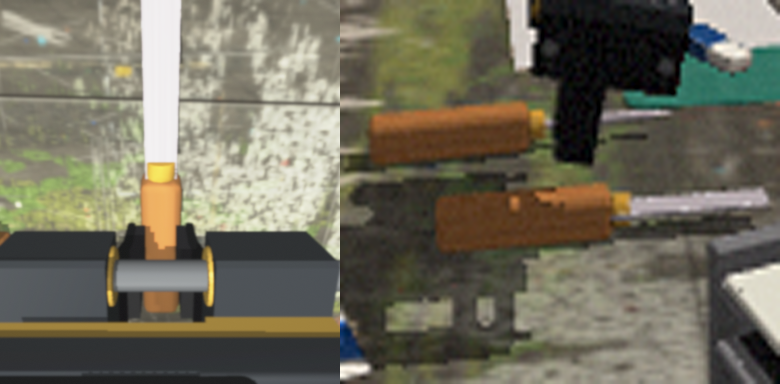

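```bash
python3 - <<'E'
from bench import readout,camera,calibration
import cv2
from h import *
from scipy.spatial.transform import Rotation as Ro
s=readout.read_state();print(s["time"],s["width"],s["ee_pos"])
R=Ro.from_quat(s["eef_rot"]).as_matrix();p=s["ee_pos"]
P=[p+R@np.array(q) for q in([0,0,.014],[0,0,0],[0,0,-.056],[0,.095,-.056],[0,-.095,-.056])]
P+=[[.4127,.266,.0],[.5127,.2624,0],[.6026,.2583,.012]]
c=calibration("side");im=camera("side")[...,::-1].copy()
q=proj(c,P);print(q.round())
im=im[100:260,140:340];im=cv2.resize(im,None,fx=3.5,fy=3.5,interpolation=cv2.INTER_CUBIC)
for i,(u,v) in enumerate(q): cv2.circle(im,(int((u-140)*3.5),int((v-100)*3.5)),4,(0,0,255) if i<5 else (255,255,0),1)
cv2.imwrite("pics/g2.png",im)
E
```

```text
3.85 0.012213983395388935 [0.4850392  0.2639225  0.02166863]
[[226. 217.]
 [227. 212.]
 [231. 190.]
 [234. 208.]
 [229. 176.]
 [197. 222.]
 [239. 219.]
 [277. 212.]]
```

View pics/g2.png

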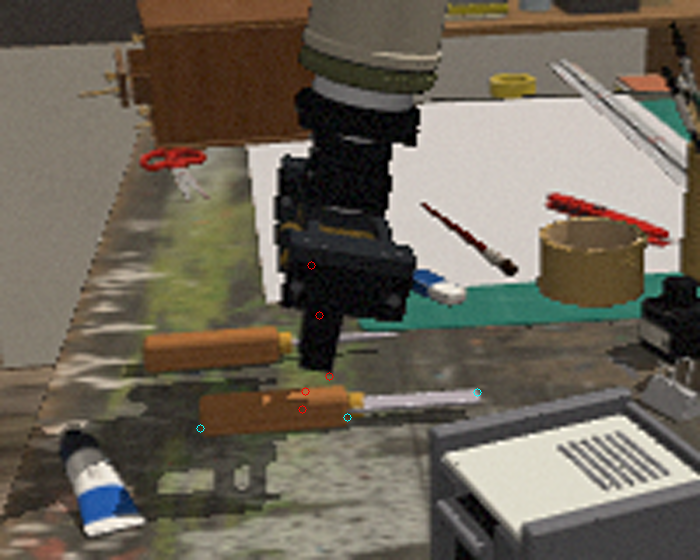

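The side view shows the fingertips at crop (318,368), above the handle instead of around it. They closed to 12 mm with no contact. The real fingers sit about 27 mm higher than the stated TCP implies, so I'll reopen and go down by feel.

>>> apply_moves --deltas '[{"translation":[-0.008,0,0],"turn":[0,0,0],"hand":0.06},{"translation":[0,0,0],"turn":[0,0,0],"hand":0.06},{"translation":[0,0,0],"turn":[0,0,0],"hand":0.06},{"translation":[0,0,0],"turn":[0,0,0],"hand":0.06},{"translation":[0,0,0],"turn":[0,0,0],"hand":0.06}]' --newtons 55

```text
time: 4.4
ee_pos: [0.476, 0.2639, 0.0217]
eef_rot: [0.994, -0.021, -0.105, 0.0]
ft_force: [-0.1, -0.0, 0.1]
width: 0.0435
```

>>> apply_moves --deltas '[{"translation":[0,0,-0.005],"turn":[0,0,0],"hand":0.06},{"translation":[0,0,-0.005],"turn":[0,0,0],"hand":0.06}]'

```text
time: 4.6
ee_pos: [0.4766, 0.2641, 0.0116]
eef_rot: [0.994, -0.021, -0.105, -0.0]
ft_force: [-0.5, -1.2, -0.5]
width: 0.0569
```

>>> apply_moves --deltas '[{"translation":[0,0,-0.005],"turn":[0,0,0],"hand":0.06},{"translation":[0,0,-0.004],"turn":[0,0,0],"hand":0.06}]'

```text
time: 4.8
ee_pos: [0.4764, 0.264, 0.0013]
eef_rot: [0.994, -0.021, -0.105, -0.0]
ft_force: [0.1, 0.7, 0.1]
width: 0.0594
```

```bash
python3 - <<'E'
from bench import readout,camera,calibration
import cv2
from h import *
s=readout.read_state();print(s["time"],s["width"],s["ee_pos"],s["ft_force"])
im=camera("side")[...,::-1].copy()
im=im[150:250,170:300];im=cv2.resize(im,None,fx=5,fy=5,interpolation=cv2.INTER_CUBIC)
cv2.imwrite("pics/g3.png",im)
E
```

```text
4.8 0.0593817152283626 [0.47639779 0.26396604 0.00129074] [0.05375746 0.7382744  0.05237017]
```

View pics/g3.png

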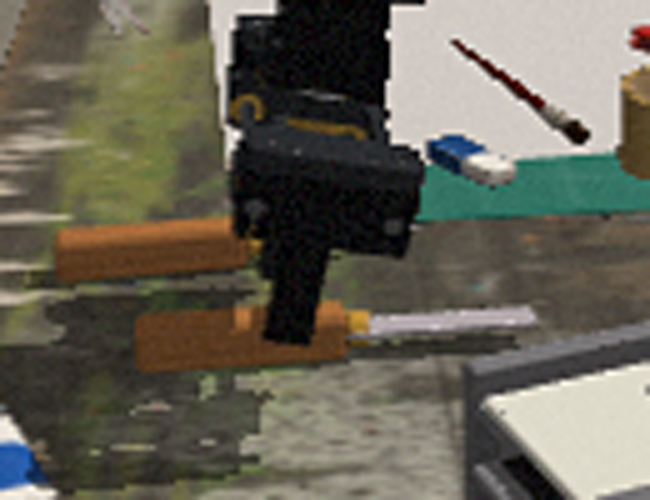

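The finger tip at (285,342) is beside the handle but still about 20 mm above the table, so I'll go lower.

>>> apply_moves --deltas '[{"translation":[0,0,-0.006],"turn":[0,0,0],"hand":0.06},{"translation":[0,0,-0.005],"turn":[0,0,0],"hand":0.06}]'

```text
time: 5.05
ee_pos: [0.4762, 0.2638, -0.011]
eef_rot: [0.994, -0.021, -0.105, 0.0]
ft_force: [-0.5, -0.1, 0.6]
width: 0.0603
```

>>> apply_moves --deltas '[{"translation":[0,0,-0.003],"turn":[0,0,0],"hand":0.06},{"translation":[0,0,-0.002],"turn":[0,0,0],"hand":0.05}]'

```text
time: 5.25
ee_pos: [0.4759, 0.2637, -0.017]
eef_rot: [0.994, -0.021, -0.106, 0.0]
ft_force: [-0.2, -0.3, 0.4]
width: 0.0571
```

>>> apply_moves --deltas '[{"translation":[0,0,0],"turn":[0,0,0],"hand":0.01},{"translation":[0,0,0],"turn":[0,0,0],"hand":0.01},{"translation":[0,0,0],"turn":[0,0,0],"hand":0.01},{"translation":[0,0,0],"turn":[0,0,0],"hand":0.01},{"translation":[0,0,0],"turn":[0,0,0],"hand":0.01}]'

```text
time: 5.75
ee_pos: [0.4761, 0.2638, -0.0168]
eef_rot: [0.994, -0.021, -0.106, 0.0]
ft_force: [-0.0, 0.1, -1.7]
width: 0.0237
```

>>> apply_moves --deltas '[{"translation":[0,0,0],"turn":[0,0,0],"hand":0.01},{"translation":[0,0,0],"turn":[0,0,0],"hand":0.01}]'

```text
time: 5.95
ee_pos: [0.4761, 0.2638, -0.0168]
eef_rot: [0.994, -0.021, -0.106, 0.0]
ft_force: [0.0, 0.6, -2.1]
width: 0.0236
```

Gripped at 23.6 mm. Now I'll lift and carry it to a staging pose in front of the notch.

>>> apply_moves --deltas '[{"translation":[0,0,0.03],"turn":[0,0,0],"hand":0.01},{"translation":[0,0,0.045],"turn":[0,0,0],"hand":0.01},{"translation":[-0.01,-0.03,0.035],"turn":[0,0,0.05],"hand":0.01},{"translation":[-0.013,-0.047,0],"turn":[0,0,0.075],"hand":0.01},{"translation":[-0.013,-0.047,0],"turn":[0,0,0.075],"hand":0.01}]'

```text
time: 6.45
ee_pos: [0.4374, 0.1422, 0.0962]
eef_rot: [0.991, 0.085, -0.106, 0.01]
ft_force: [-0.1, -0.7, -1.3]
width: 0.0235
```

>>> apply_moves --deltas '[{"translation":[-0.013,-0.047,0],"turn":[0,0,0.075],"hand":0.01},{"translation":[-0.013,-0.047,0],"turn":[0,0,0],"hand":0.01},{"translation":[-0.013,-0.047,0],"turn":[0,0,0],"hand":0.01},{"translation":[0,-0.015,0],"turn":[0,0,0],"hand":0.01},{"translation":[0,0,0],"turn":[0,0,0],"hand":0.01}]'

```text
time: 6.95
ee_pos: [0.3944, -0.0248, 0.0973]
eef_rot: [0.987, 0.122, -0.104, 0.016]
ft_force: [1.0, 0.5, -0.4]
width: 0.0234
```

```bash
cat > look.py <<'E'
import sys,cv2
from bench import readout,camera,calibration
from h import *
from scipy.spatial.transform import Rotation as Ro
name=sys.argv[1]; pts=eval(sys.argv[2])
s=readout.read_state();print(s["time"],s["ee_pos"].round(4),Ro.from_quat(s["eef_rot"]).as_matrix().round(3).tolist(),s["ft_force"].round(1),s["joint_positions"].round(2))
o=[]
yaw=.231;Rb=np.array([[np.cos(yaw),-np.sin(yaw),0],[np.sin(yaw),np.cos(yaw),0],[0,0,1]])
bp=np.array([[-72,24,72],[-72,-24,72],[-58,45,86],[-58,-45,86],[-60,58,96],[-60,-58,96]])/1e3@Rb.T+[.604,.023,0]
for n,(u0,v0,w,h,f) in {"top":(300,105,95,140,4),"side":(205,160,140,140,4)}.items():
    c=calibration(n);im=camera(n)[...,::-1];cv2.imwrite(f"pics/{name}_{n}.png",im)
    im=cv2.resize(im[v0:v0+h,u0:u0+w],None,fx=f,fy=f,interpolation=cv2.INTER_CUBIC)
    if n=="top": im=cv2.convertScaleAbs(im,alpha=1.4,beta=15)
    for P,col in((pts,(0,0,255)),(bp,(255,200,0))):
        if len(P):
            for u,v in proj(c,P): cv2.circle(im,(int((u+.5-u0)*f),int((v+.5-v0)*f)),3,col,1)
    im=im[:560];o.append(im)
hh=max(i.shape[0] for i in o);o=[cv2.copyMakeBorder(i,0,hh-i.shape[0],0,0,0) for i in o]
I=np.hstack(o);k=min(1,800/I.shape[1]);I=cv2.resize(I,None,fx=k,fy=k);print(k,I.shape);cv2.imwrite(f"pics/{name}.png",I)
E
python3 look.py p1 "[[.5173,.0061,.126],[.430,-.016,.126]]"
```

```text
6.95 [ 0.3944 -0.0248  0.0973] [[0.949, 0.244, -0.202], [0.237, -0.97, -0.057], [-0.21, 0.006, -0.978]] [ 1.   0.5 -0.4] [ 0.44  0.13 -0.56  1.96  0.11  1.28 -1.49]
0.851063829787234 (477, 800, 3)
```

View pics/p1.png

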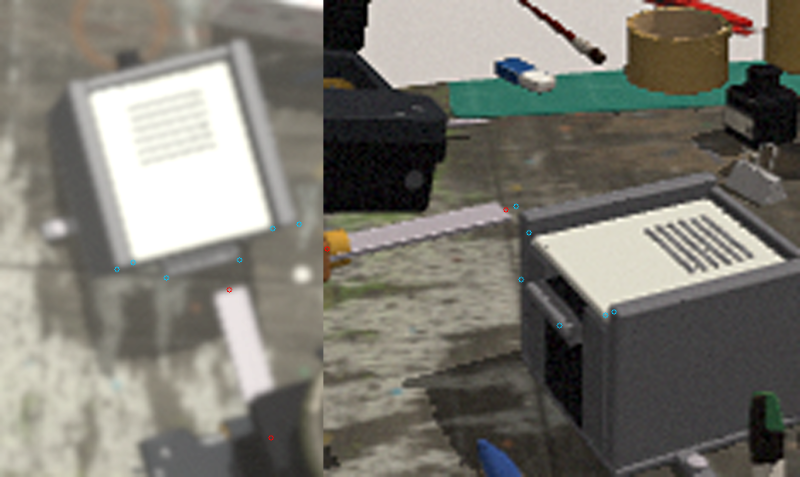

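The overlay agrees. The predicted tip at (229,290) top and (506,210) side lies on the blade end, and the box corners match to about 2 mm. I'll approach over the ledge and feel for it.

>>> apply_moves --deltas '[{"translation":[0,0,-0.036],"turn":[0,0,-0.015],"hand":0.01},{"translation":[0.0214,0.005,0],"turn":[0,0,0],"hand":0.01},{"translation":[0,0,-0.005],"turn":[0,0,0],"hand":0.01},{"translation":[0,0,-0.004],"turn":[0,0,0],"hand":0.01}]'

```text
time: 7.45
ee_pos: [0.4181, -0.0102, 0.0508]
eef_rot: [0.987, 0.12, -0.103, 0.014]
ft_force: [0.9, -0.2, -1.5]
width: 0.0236
```

>>> apply_moves --deltas '[{"translation":[-0.003,-0.011,0],"turn":[0,0,0],"hand":0.01},{"translation":[0,0,0],"turn":[0,0,0],"hand":0.01},{"translation":[0,0,-0.003],"turn":[0,0,0],"hand":0.01}]'

```text
time: 7.75
ee_pos: [0.4146, -0.0204, 0.0479]
eef_rot: [0.987, 0.122, -0.103, 0.014]
ft_force: [0.1, 0.1, -1.1]
width: 0.0238
```

>>> apply_moves --deltas '[{"translation":[0,0,-0.002],"turn":[0,0,0],"hand":0.01},{"translation":[0,0,-0.0015],"turn":[0,0,0],"hand":0.01}]'

```text
time: 7.95
ee_pos: [0.4146, -0.0206, 0.0444]
eef_rot: [0.987, 0.122, -0.103, 0.014]
ft_force: [-0.5, 0.3, -1.1]
width: 0.0233
```

>>> apply_moves --deltas '[{"translation":[0,0,-0.0015],"turn":[0,0,0],"hand":0.01},{"translation":[0,0,-0.0015],"turn":[0,0,0],"hand":0.01}]'

```text
time: 8.15
ee_pos: [0.4146, -0.0207, 0.0415]
eef_rot: [0.987, 0.121, -0.103, 0.014]
ft_force: [-2.1, -1.1, 3.1]
width: 0.0236
```

>>> apply_moves --deltas '[{"translation":[0,0,0.0035],"turn":[0,0,0],"hand":0.01},{"translation":[0.0068,0.0016,0],"turn":[0,0,0],"hand":0.01},{"translation":[0.0068,0.0016,0],"turn":[0,0,0],"hand":0.01}]'

```text
time: 8.45
ee_pos: [0.4288, -0.0176, 0.0454]
eef_rot: [0.987, 0.121, -0.103, 0.015]
ft_force: [-0.3, -0.4, -1.5]
width: 0.0235
```

>>> apply_moves --deltas '[{"translation":[0.0078,0.0018,0],"turn":[0,0,0],"hand":0.01},{"translation":[0.0078,0.0018,0],"turn":[0,0,0],"hand":0.01},{"translation":[0.0078,0.0018,0],"turn":[0,0,0],"hand":0.01}]'

```text
time: 8.75
ee_pos: [0.4547, -0.0115, 0.0452]
eef_rot: [0.987, 0.121, -0.103, 0.014]
ft_force: [-0.3, 0.3, -0.6]
width: 0.0235
```

>>> apply_moves --deltas '[{"translation":[0.002,0.0005,0],"turn":[0,0,0],"hand":0.01}]'

```text
time: 8.85
ee_pos: [0.4577, -0.0105, 0.0451]
eef_rot: [0.987, 0.121, -0.103, 0.014]
ft_force: [0.5, -0.7, -1.6]
width: 0.0239
```

```bash
python3 look.py p2 "[]"
```

```text
8.85 [ 0.4577 -0.0105  0.0451] [[0.949, 0.243, -0.199], [0.237, -0.97, -0.053], [-0.206, 0.003, -0.979]] [ 0.5 -0.7 -1.6] [ 0.37  0.34 -0.55  1.86  0.21  1.21 -1.59]
0.851063829787234 (477, 800, 3)
```

View pics/p2.png

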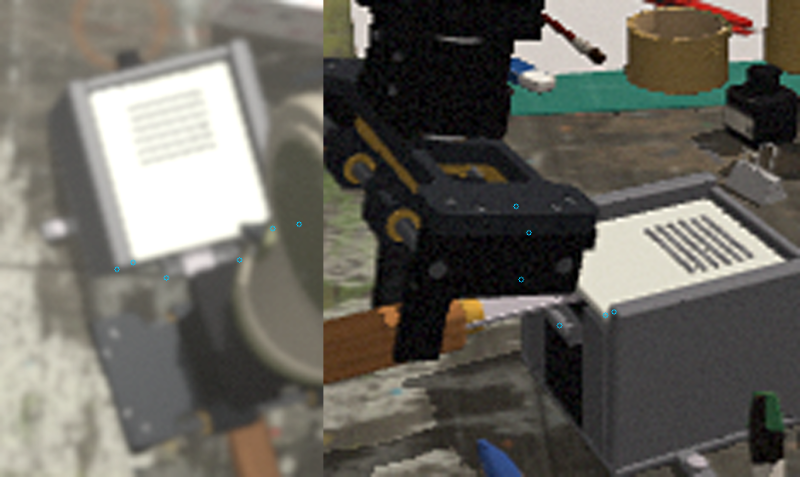

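The blade is under the cover's front edge: the top view shows it disappearing under the edge at (198,262), and the cover is undisturbed. Now I'll start levering about the ledge edge.

```bash
cat > cam.py <<'E'
from bench import readout
from h import *
from scipy.spatial.transform import Rotation as Ro
s=readout.read_state();E=np.array(calibration("wrist")["extrinsics"]);o=-E[:3,:3].T@E[:3,3]
R=Ro.from_quat(s["eef_rot"]).as_matrix()
print("cam in tool",(R.T@(o-s["ee_pos"])).round(4))
d=s["ee_pos"]-[.604,.023,0];print("along",d[0]*.973+d[1]*.229,"lat",-d[0]*.229+d[1]*.973,"z",d[2],"pitch",np.degrees(np.arcsin(R[2,0])),s["ft_force"].round(1),s["torque"].round(2))
E
python3 cam.py
```

```text
cam in tool [ 0.0753  0.0006 -0.1878]
along -0.15070112128133936 lat 0.0009189387531966589 z 0.04499903071569396 pitch -11.920055332718956 [-0.  -0.8 -0.2] [ 0.12 -0.31 -0.05]
```

>>> apply_moves --deltas '[{"translation":[0.0014,0.0003,-0.0057],"turn":[0.0147,-0.0623,0],"hand":0.01},{"translation":[0.0014,0.0003,-0.0057],"turn":[0.0147,-0.0623,0],"hand":0.01},{"translation":[0.0014,0.0003,-0.0057],"turn":[0.0147,-0.0623,0],"hand":0.01}]' --newtons 60

```text
time: 9.25
ee_pos: [0.4639, -0.0085, 0.0283]
eef_rot: [0.992, 0.123, -0.003, 0.003]
ft_force: [4.8, 1.8, 2.6]
width: 0.0236
```

```bash
python3 cam.py
```

```text
cam in tool [ 0.0754  0.0006 -0.1876]
along -0.14352604919861814 lat 0.0013935738615787133 z 0.028256913294898482 pitch -0.4279534597173063 [4.8 1.8 2.6] [ 0.44 -1.08  0.07]
```

The calibration shows the tool frame is rigid, and the lever motion follows the intended arc. Continuing.

>>> apply_moves --deltas '[{"translation":[0.002,0.0005,-0.0037],"turn":[0.0125,-0.053,0],"hand":0.01},{"translation":[0.002,0.0005,-0.0037],"turn":[0.0125,-0.053,0],"hand":0.01},{"translation":[0.002,0.0005,-0.0037],"turn":[0.0125,-0.053,0],"hand":0.01}]'

```text
time: 9.55
ee_pos: [0.4693, -0.0076, 0.017]
eef_rot: [0.989, 0.122, 0.081, -0.005]
ft_force: [0.2, 0.7, -1.9]
width: 0.0236
```

```bash
python3 cam.py
```

```text
cam in tool [ 0.0755  0.0005 -0.1874]
along -0.13809586748597666 lat 0.0010988490249044906 z 0.016997864291030652 pitch 9.326674038015815 [ 0.2  0.7 -1.9] [ 0.03  0.22 -0.  ]
```

```bash
python3 look.py p3 "[]"
```

```text
9.55 [ 0.4693 -0.0076  0.017 ] [[0.957, 0.242, 0.159], [0.24, -0.97, 0.03], [0.162, 0.009, -0.987]] [ 0.2  0.7 -1.9] [ 0.51  0.11 -0.59  2.17  0.07  0.71 -1.44]
0.851063829787234 (477, 800, 3)
```

View pics/p3.png

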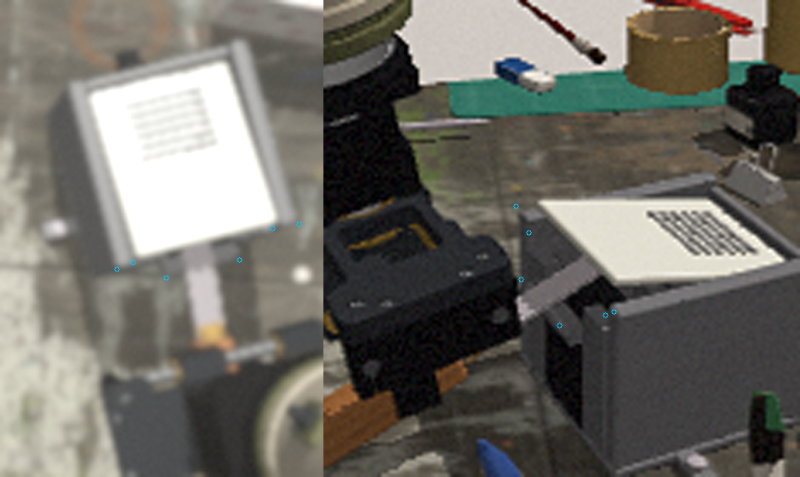

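The cover is now visibly raised at the front (side view, edge about (540,200)–(610,285)), and the wrist torque has dropped. I'll add a little margin, then untilt to take the blade off the cover.

>>> apply_moves --deltas '[{"translation":[0.002,0.0005,-0.003],"turn":[0.011,-0.045,0],"hand":0.01},{"translation":[-0.002,-0.0005,0.003],"turn":[-0.011,0.045,0],"hand":0.01},{"translation":[-0.003,-0.0007,0.0042],"turn":[-0.0135,0.057,0],"hand":0.01},{"translation":[-0.003,-0.0007,0.0045],"turn":[-0.0135,0.057,0],"hand":0.01},{"translation":[-0.003,-0.0007,0.0045],"turn":[-0.0135,0.057,0],"hand":0.01}]'

```text
time: 10.15
ee_pos: [0.456, -0.0123, 0.031]
eef_rot: [0.993, 0.121, -0.015, 0.007]
ft_force: [-1.1, -0.3, -0.8]
width: 0.0237
```

```bash
python3 cam.py
```

```text
cam in tool [ 0.0754  0.0005 -0.1876]
along -0.1520372426310003 lat -0.00043543586700860865 z 0.030993287413163505 pitch -1.7928908759803242 [-1.1 -0.3 -0.8] [ 0.01 -0.11  0.  ]
```

>>> apply_moves --deltas '[{"translation":[-0.004,-0.001,0.0065],"turn":[-0.02,0.084,0],"hand":0.01},{"translation":[-0.004,-0.001,0.0065],"turn":[-0.02,0.084,0],"hand":0.01}]'

```text
time: 10.35
ee_pos: [0.448, -0.0154, 0.0459]
eef_rot: [0.987, 0.12, -0.105, 0.019]
ft_force: [0.2, 0.4, -1.2]
width: 0.0239
```

```bash
python3 cam.py
```

```text
cam in tool [ 0.0753  0.0006 -0.1878]
along -0.16060201446280561 lat -0.0016132458762554008 z 0.04592544908333618 pitch -12.183808584559843 [ 0.2  0.4 -1.2] [ 0.15 -0.31 -0.06]
```

>>> apply_moves --deltas '[{"translation":[-0.0197,-0.0046,0],"turn":[0,0,0],"hand":0.01},{"translation":[-0.0197,-0.0046,0],"turn":[0,0,0],"hand":0.01},{"translation":[-0.018,-0.0042,0],"turn":[0,0,0],"hand":0.01}]'

```text
time: 10.65
ee_pos: [0.3931, -0.0271, 0.0465]
eef_rot: [0.987, 0.121, -0.108, 0.018]
ft_force: [0.2, -0.2, 0.4]
width: 0.0232
```

>>> apply_moves --deltas '[{"translation":[0,0.035,0.02],"turn":[0,0,-0.03],"hand":0.01},{"translation":[0.006,0.047,0.01],"turn":[0,0,-0.06],"hand":0.01},{"translation":[0.012,0.047,0],"turn":[0,0,-0.06],"hand":0.01},{"translation":[0.013,0.047,0],"turn":[0,0,-0.06],"hand":0.01},{"translation":[0.015,0.047,0],"turn":[0,0,-0.05],"hand":0.01}]'

```text
time: 11.15
ee_pos: [0.4378, 0.194, 0.0804]
eef_rot: [0.993, -0.02, -0.113, 0.007]
ft_force: [0.9, -0.3, 0.1]
width: 0.0236
```

>>> apply_moves --deltas '[{"translation":[0.015,0.035,-0.01],"turn":[0,0,0],"hand":0.01},{"translation":[0.01,0.02,-0.03],"turn":[0,0,0],"hand":0.01},{"translation":[0,0,0],"turn":[0,0,0],"hand":0.01}]'

```text
time: 11.45
ee_pos: [0.4646, 0.2582, 0.0405]
eef_rot: [0.993, -0.019, -0.114, 0.007]
ft_force: [-0.4, -0.4, -1.6]
width: 0.0237
```

```bash
python3 cam.py; python3 look.py p4 "[]"
```

```text
cam in tool [ 0.0754  0.0002 -0.1879]
along -0.08174290457459184 lat 0.260757482122779 z 0.04046107032795234 pitch -13.058017478828596 [-0.4 -0.4 -1.6] [-0.05 -0.23  0.02]
11.45 [0.4646 0.2582 0.0405] [[0.973, -0.036, -0.226], [-0.039, -0.999, -0.009], [-0.226, 0.018, -0.974]] [-0.4 -0.4 -1.6] [-0.01  0.53 -0.65  1.66  0.2   1.26 -2.31]
0.851063829787234 (477, 800, 3)
```

View pics/p4_side.png

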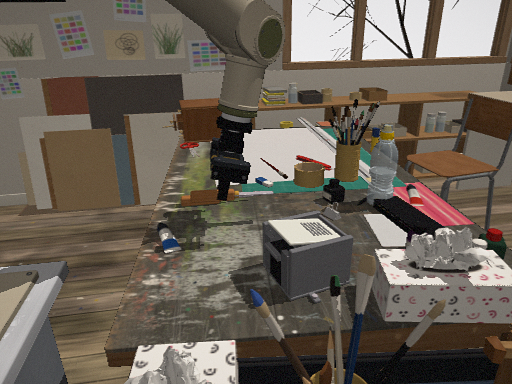

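```bash
python3 - <<'E'
import cv2,numpy as np
I={n:cv2.cvtColor(cv2.imread(f"pics/{n}.png"),cv2.COLOR_BGR2GRAY) for n in("side0","p3_side","p4_side","top0","p3_top","p4_top")}
for k,roi in(("side",np.s_[205:260,293:350]),):
    a,b,c=[I[n][roi].astype(float) for n in("side0","p3_side","p4_side")]
    print("now-seated",abs(c-a).mean(),"now-levered",abs(c-b).mean(),"seated-levered",abs(a-b).mean())
# model check: cover corners projected for front rise h, white mask IoU
from h import *
yaw=.231;Rb=np.array([[np.cos(yaw),-np.sin(yaw),0],[np.sin(yaw),np.cos(yaw),0],[0,0,1]])
c=calibration("side")
for n in("side0","p3_side","p4_side"):
    m=(I[n]>150).astype(np.uint8);best=[]
    for h in range(0,26,1):
      for dx in(-6,-3,0,3):
        P=np.array([[-58+dx,45,86+h],[-58+dx,-45,86+h],[52+dx,-45,86],[52+dx,45,86]])/1e3@Rb.T+[.605,.0235,0]
        q=proj(c,P);k=np.zeros_like(m);cv2.fillPoly(k,[q.round().astype(int)],1)
        r=np.s_[195:270,255:352];A=m[r];B=k[r];best.append(((A&B).sum()/(A|B).sum(),h,dx))
    print(n,sorted(best)[::-1][:4])
E
```

```text
now-seated 15.355980861244019 now-levered 7.8220095693779905 seated-levered 18.250398724082935
side0 [(np.float64(0.6686251468860165), 5, -3), (np.float64(0.6686251468860165), 4, -3), (np.float64(0.6647298082510168), 2, -3), (np.float64(0.6623529411764706), 7, -6)]
p3_side [(np.float64(0.720682302771855), 19, -3), (np.float64(0.7175301632363378), 17, 3), (np.float64(0.7151810584958217), 18, -3), (np.float64(0.7120786516853933), 20, -3)]
p4_side [(np.float64(0.723202170963365), 15, -3), (np.float64(0.7184139784946236), 15, 3), (np.float64(0.7184139784946236), 14, 3), (np.float64(0.717741935483871), 16, -3)]
```

The model fit puts the cover's front edge about 15 mm up with the blade withdrawn, so it is resting on the catch. Now I'll lay the scraper down.

>>> apply_moves --deltas '[{"translation":[0,0,-0.03],"turn":[0,-0.016,0],"hand":0.01},{"translation":[0,0,-0.02],"turn":[0,0,0],"hand":0.01},{"translation":[0,0,0],"turn":[0,0,0],"hand":0.01}]'

```text
time: 11.85
ee_pos: [0.4691, 0.2534, -0.0033]
eef_rot: [0.995, -0.022, -0.101, 0.007]
ft_force: [-0.2, -0.5, 0.0]
width: 0.0237
```

>>> apply_moves --deltas '[{"translation":[0,0,-0.002],"turn":[0,0,0],"hand":0.01},{"translation":[0,0,-0.002],"turn":[0,0,0],"hand":0.01}]'

```text
time: 12.05
ee_pos: [0.4708, 0.2521, -0.0044]
eef_rot: [0.995, -0.023, -0.1, 0.007]
ft_force: [0.0, -0.5, -0.6]
width: 0.0234
```

>>> apply_moves --deltas '[{"translation":[0,0,-0.004],"turn":[0,0,0],"hand":0.01},{"translation":[0,0,-0.004],"turn":[0,0,0],"hand":0.01}]'

```text
time: 12.25
ee_pos: [0.4724, 0.252, -0.0107]
eef_rot: [0.995, -0.024, -0.098, 0.007]
ft_force: [-1.0, 0.3, -2.3]
width: 0.0234
```

```bash
python3 - <<'E'
from bench import readout
s=readout.read_state();print({k:s[k].round(2) for k in("joint_positions","joint_vel","ft_force","torque","ee_pos")})
E
```

```text
{'joint_positions': array([-0.02,  0.58, -0.63,  1.7 ,  0.25,  1.14, -2.34]), 'joint_vel': array([-0.01,  0.05,  0.02,  0.01,  0.03, -0.06, -0.01]), 'ft_force': array([-1.  ,  0.33, -2.32]), 'torque': array([ 0.03, -0.18,  0.01]), 'ee_pos': array([ 0.47,  0.25, -0.01])}
```

>>> apply_moves --deltas '[{"translation":[0,0,-0.003],"turn":[0,0.015,0],"hand":0.01},{"translation":[0,0,-0.001],"turn":[0,0,0],"hand":0.01}]'

```text
time: 12.45
ee_pos: [0.4726, 0.2518, -0.0148]
eef_rot: [0.994, -0.024, -0.106, 0.007]
ft_force: [0.5, -0.5, -0.9]
width: 0.0234
```

>>> apply_moves --deltas '[{"translation":[0,0,-0.001],"turn":[0,0,0],"hand":0.01},{"translation":[0,0,-0.001],"turn":[0,0,0],"hand":0.01}]'

```text
time: 12.65
ee_pos: [0.4726, 0.2519, -0.0168]
eef_rot: [0.994, -0.024, -0.106, 0.007]
ft_force: [-3.1, -2.8, 14.6]
width: 0.0235
```

>>> apply_moves --deltas '[{"translation":[0,0,0.0008],"turn":[0,0,0],"hand":0.0235},{"translation":[0,0,0],"turn":[0,0,0],"hand":0.06},{"translation":[0,0,0],"turn":[0,0,0],"hand":0.06},{"translation":[0,0,0],"turn":[0,0,0],"hand":0.06},{"translation":[0,0,0],"turn":[0,0,0],"hand":0.06}]'

```text
time: 13.15
ee_pos: [0.4727, 0.2524, -0.0157]
eef_rot: [0.994, -0.024, -0.106, 0.007]
ft_force: [-0.5, 0.3, 0.1]
width: 0.0478
```

>>> apply_moves --deltas '[{"translation":[0,0,0],"turn":[0,0,0],"hand":0.06},{"translation":[0,0,0.02],"turn":[0,0,0],"hand":0.06},{"translation":[0,0,0.04],"turn":[0,0,0],"hand":0.06},{"translation":[0,0,0.05],"turn":[0,0,0],"hand":0.06},{"translation":[-0.03,0,0.04],"turn":[0,0,0],"hand":0.06}]'

```text
time: 13.65
ee_pos: [0.4408, 0.2494, 0.1325]
eef_rot: [0.993, -0.025, -0.111, 0.008]
ft_force: [0.3, -0.3, 0.9]
width: 0.0599
```

>>> apply_moves --deltas '[{"translation":[-0.03,0,0.04],"turn":[0,0,0],"hand":0.06},{"translation":[-0.03,0,0.04],"turn":[0,0,0],"hand":0.06},{"translation":[0,0,0],"turn":[0,0,0],"hand":0.06}]'

```text
time: 13.95
ee_pos: [0.3787, 0.2518, 0.2188]
eef_rot: [0.994, -0.024, -0.107, 0.007]
ft_force: [-0.5, 0.7, -0.4]
width: 0.0605
```

```bash
python3 look.py p5 "[]"; python3 - <<'E'
import cv2,numpy as np
a=cv2.imread("pics/p5_side.png")[165:285,150:360];b=cv2.imread("pics/p5_top.png")[100:270,170:400]
a=cv2.resize(a,(525,300),interpolation=cv2.INTER_CUBIC);b=cv2.resize(b,(400,296),interpolation=cv2.INTER_CUBIC)
o=np.zeros((600,525,3),np.uint8);o[:300]=a;o[304:,:400]=b;cv2.imwrite("pics/fin.png",o)
E
```

```text
13.95 [0.3787 0.2518 0.2188] [[0.976, -0.045, -0.214], [-0.048, -0.999, -0.01], [-0.213, 0.02, -0.977]] [-0.5  0.7 -0.4] [ 0.08  0.17 -0.75  1.67 -0.01  1.52 -2.29]
0.851063829787234 (477, 800, 3)
```

View pics/fin.png

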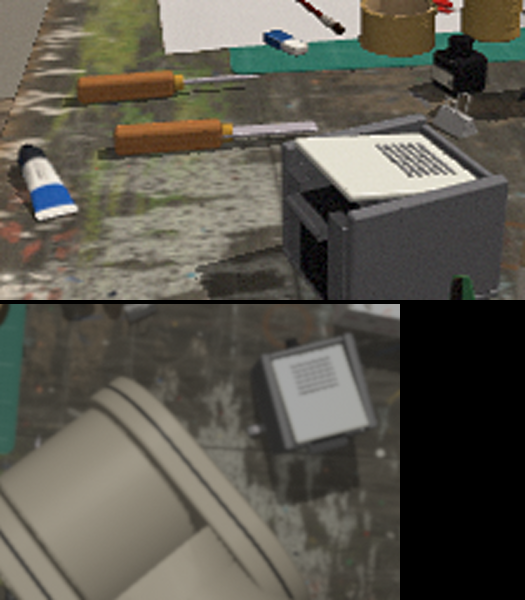

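The final view shows the scraper flat on the table at (115–315,135) and the awl at (80–260,85), where it started. The cover is raised on the box with its front edge from (300,140) to (350,198), and the gripper is clear.

```bash
python3 -c "
from bench import order; print(order.close_job())"
```

```text
the job is handed in; nothing more can be done
None
```

I levered the cover off its catch with the scraper and handed the job in at about 14 s of robot time.

- **Levering:** The blade went about 32–34 mm into the notch. I tilted it about on the ledge to roughly 21–24 degrees. The wrist torque then fell from about 1.2 to 0.2 N m, as it would when the cover slips past its catch.
- **Cover:** After I withdrew the blade, a fit to the side image put the front edge about 15 mm up (16 expected). The fit is coarse, good to a few millimetres. The fingers did not go near the cover.
- **Tools:** I laid the scraper back near where it started. The last picture shows it flat on the table and clear of the box, and the awl looks undisturbed.
- **Forces:** The largest reading I saw was about 15 N, when the scraper or fingertips met the table as I set it down.

**What disagreed:** the real fingers sit about 27–30 mm further back from the TCP than described. My first grasp therefore closed on air above the handle without moving anything. I lowered the gripper further by camera and force readings and gripped it on the second try. The box overlay was also about 2 mm off, which did not affect the fit.

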